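# Zero the bench scale and hold the screw box over its pan

## Task

First zero the empty bench scale: turn the bar-shaped tare knob in the middle of its dial until the pointer stands on the broad zero mark. Then pick up the small card box of screws, lift it over the clutter without shifting any of it, and hold it level over the middle of the weighing pan, its long sides along the pan's long sides and its underside about 2 cm above the pan's floor. Do not let it touch the scale, and finish still holding it there, motionless, ready to be lowered; the scale stays at zero.

Things in the scene. Friction and masses are not known exactly. Their poses are not given: they have to be found in the camera images.
- scale: grey bench scale, 110 x 262 mm, 40 mm high housing, fixed to the worktop; origin under its middle on the worktop. Its own y runs along its length: the weighing pan is centred at y = +70 mm, the dial and tare knob at y = -70 mm; its +x is the side away from the robot. The dial lies flat, face up at 44 mm, a mark every 10 degrees; the broad long mark at its +x side is zero.
- tare_knob (a joint): turn of the tare knob about the vertical, rad; 0 = pointer on the zero mark, positive = counterclockwise seen from above; stops at -0.6 and 1.6. Turns with light friction (about 0.04 N m) and stays where it is left. The thin pointer at the knob's foot turns with it.
- knob_grip (a point): point on the knob's axis, 69 mm above the worktop, at which to have the TCP to grip it from above; turns with the knob. The grip is a black upright bar 44 mm long (its own x, which is where the pointer points), 12 mm thick (its own y), from 48 to 76 mm above the worktop.
- pan_center (a point): centre of the floor of the weighing pan, 64 mm above the worktop, turned like the scale. The steel pan is 108 mm (own x) by 128 mm (own y) outside, flat inside over 96 x 116 mm, with a rim 6 mm high and 6 mm wide all round; it does not give.
- screw_box: the load: small card box of screws with a plain brown top, 60 mm (own x) by 80 mm (own y), 52 mm high, loose, 0.3 to 0.6 kg; origin at the centre of its underside, z up
- screw_jar: bystander: white jar with a red lid, 68 mm across, 92 mm high, loose. It and the tub stand in a row between box and scale, either one the farther; origin under its middle
- cream_tub: bystander: cream tub with a blue lid, 99 (own x) x 124 x 70 mm high, loose; origin under its middle
- spray_can: bystander: spray can, 65 mm across, 237 mm high, loose, at the far left of the worktop; origin under its middle. All other clutter (glue bottle, sander, case, offcuts and so on) is fixed, up to 190 mm high, and stands at least 60 mm from the box and clear of the pan and the knob

How it is judged:
On the way, in this order (a step that is already met when the one before it is completed fails the run):
1. the scale is zeroed while the screw box still stands untouched where it was (value of joint tare_knob between -0.09 and 0.09 rad and distance of screw_box from where it was at the start of the episode below 0.02 m), for 0.3 s.
2. the screw box is held off the worktop (height (world z) of screw_box above 0.03 m and contact force between screw_box and the fingers above 1 N), for 0.2 s.
At the end, for the whole second after the job is handed in: Knob at zero within 0.09 rad. Fingers hold the screw box still, level within 0.1 rad, underside 10 to 40 mm above the pan floor, within 12 mm of its centre, sides parallel to the pan's within 0.12 rad. Nothing touches the scale, no bystander touches the box or has moved over 30 mm (value of joint tare_knob between -0.09 and 0.09 rad and horizontal distance between screw_box and pan_center below 0.012 m and z of screw_box in the frame of pan_center between 0.01 and 0.04 m and angle between the y axis of screw_box and the y axis of pan_center, either way round below 0.12 rad and angle between screw_box's own z axis and vertical below 0.1 rad and linear speed of screw_box below 0.02 m/s and contact force between screw_box and the fingers above 2 N and contact force between screw_box and scale below 0.2 N and contact force between each of the arm, the fingers and scale below 0.5 N and contact force between screw_box and screw_jar below 0.2 N and contact force between screw_box and cream_tub below 0.2 N and contact force between screw_box and spray_can below 0.2 N and distance of each of screw_jar, cream_tub, spray_can from where it was at the start of the episode below 0.03 m); the arm keeps its last pose, push and grip.
It fails at once if the screw box touches the scale (contact force between screw_box and scale above 1 N).
It fails at once if any of the other loose things is shifted by more than 30 mm (distance of any of screw_jar, cream_tub, spray_can from where it was at the start of the episode above 0.03 m).
It also fails if it takes over 54 s, if anything falls off the work surface, if the arm or the gripper's body presses on something with over 40 N, if the wrist force passes 120 N, or if a joint passes its speed limit or range.

## Robot

A 6-joint arm with a two-finger parallel gripper is mounted at the origin on the work surface; the furniture and walls round the work are solid. World frame = base frame: x ahead of the robot, y to its left, z up, the work surface at z = 0. Lengths are in m, angles in rad, forces in N, time in s.
With the tool pointing down it reaches from about 0.25 to 0.725 m from the base axis. Payload 4 kg.
Tool frame: the origin (TCP) lies between the finger pads, 19 mm behind the fingertips; this is the grasp point; z points along the fingers, x is the direction in which the jaws open and shut, and the axes are right-handed (so a half turn about z gives the same grasp; the last joint's range is limited). The gripper opens to 85 mm and grips with 20 to 120 N. Pads are 22 mm wide; open, the fingers measure 114 mm over their backs; the gripper's body (76 mm by 85 mm) begins 54 mm behind the grasp point. The pads swing forward as they close: fully open they stand 13 mm farther back than shut.
Start: joints at [-1.173, 0.241, 0.005, 1.335, 0, 1.571], TCP at [0.194, -0.461, 0.25] pointing down, gripper open.
Joint ranges: [-2.72, 2.72], [-1.05, 1.87], [-1.09, 1.28], [-1.99, 2.15], [-1.42, 1.44], [-3.14, 3.14]. Speed limits (rad/s): [2.79, 2.79, 3.14, 3.14, 3.14, 3.14].

## Interface

Orientations are given as a unit quaternion [x, y, z, w].
In Python, from workcell import bot, imaging, order gives the robot as it stands.
- The arm moves only by the tool carry_out, never from a script. Its argument "moves" is a list of rows, each a list of 5 numbers: the shift along the tool's x, y, z scaled (see below), then the turn about the tool's z scaled (see below), then the opening, from -1 (shut) to 1 (fully open). In form: [[tx, ty, tz, roll, hand], ...]. A call has 1 to 20 rows; each row is the pose to reach, as a shift and turn from the pose commanded when the call began, along the tool's axes at that moment; what a row does not reach only later rows make up. The controller multiplies each number of a shift by 0.1 m and each number of a turn by 90 degrees. A row lasts 1/10 s, in which the tool goes at most 50 mm and 8.59 degrees, less where a joint would pass 70% of its speed; a pose out of reach is approached as far as the arm can. A call with a number of a shift or a turn outside -1 to 1 is refused whole. A call with a gripper value outside its range is refused whole. The fingers move at their own pace and stop on an object; the grip force is fixed at half the most. Time passes only in rows, so rows that repeat a pose let the fingers close. It gives the time, the measured TCP pose, the force and the opening at its end, in the units of the state.
- bot.get_obs(): the state, without advancing time (a new reading comes with each control period).
- imaging.camera(name): name is "scene" or "top" or "wrist"; returns the picture (480x640x3 uint8, red, green, blue); there is no depth.
- imaging.camera_model(name): a dict with "fovy" (degrees; the focal length in pixels is half the picture's height over the tangent of half this angle, whatever the lens; pixels are square), "cx", "cy" (the principal point, pixels), "eye" and "rotation" of the camera in the world. Camera axes: x right, y up, looking along -z (the intrinsics and any distortion apply to the point x, -y, -z); pixel columns grow to the right and rows downward; lengths in m; the calibration is good to about 2 mm. A picture is of the moment at which its call begins: read the wrist's pose just before it. camera_model takes no time and is no camera call; for the wrist camera it gives the pose at the moment of the call.
- order.job_done(): hands the job in, once; it reports no verdict.
The state is a dict: "clock": time; "joint_pos": joint angles; "joint_vel": joint speeds; "tau": joint torques, N m; "eef_pos": TCP position; "tool_rot": TCP orientation; "ft_force": force on the tool from outside, world axes, zero at the start; "ft_torque": the same for the moment, N m; "grip_width": finger opening in m.
Only numpy, scipy, OpenCV 4.12 (cv2) and the standard library are available. Lean on these libraries where they do the work, as an engineer would, in place of code of your own. Each camera call takes 0.05 s, during which the arm holds its last target.

## Working session

There is one attempt and no reset: what is moved stays moved. The work goes in short steps, Python scripts to look and compute and a tool call to move; the robot and the scene stay as the last step left them, time stands still between calls to the robot, and variables do not carry over. Pictures are saved under pics/ and viewed, and the job is handed in when it is done.

Besides the shell and the picture viewer there is one more tool, called by a JSON object that holds its "method" and its "body". carry_out: Moves the arm, as the interface text tells. Its arguments: {"type":"object","properties":{"moves":{"type":"array","items":{"type":"array","items":{"type":"number","minimum":-1,"maximum":1}}}},"required":["moves"]}

```bash
mkdir -p pics; ls; python3 - <<'E'
from workcell import bot, imaging, order
import cv2,numpy as np
np.set_printoptions(precision=4,suppress=True)
print(bot.get_obs())
for n in ["scene","top","wrist"]:
    m=imaging.camera_model(n);print(n,m)
    cv2.imwrite(f"pics/{n}0.png",imaging.camera(n)[:,:,::-1])
E
```

```text
pics
{'clock': 0.0, 'joint_pos': array([-1.173 ,  0.2414,  0.0037,  1.3352,  0.    ,  1.5708]), 'joint_vel': array([ 0.0004, -0.0017, -0.001 , -0.0004,  0.0006,  0.0012]), 'tau': array([  0.0016, -37.232 ,  25.2408,   0.0169,  -0.    ,   0.    ]), 'eef_pos': array([ 0.1935, -0.4604,  0.2491]), 'tool_rot': array([ 0.8329, -0.5535, -0.0009, -0.0006]), 'ft_force': array([0.0416, 0.0423, 0.3148]), 'ft_torque': array([-0.0253,  0.0091,  0.0069]), 'grip_width': 0.08542460443640572}
scene {'fovy': 44.22102973219809, 'cx': 321.11758639218846, 'cy': 233.97516250080363, 'eye': array([-0.6878, -0.7843,  0.7672]), 'rotation': array([ 0.4749, -0.2328, -0.3824,  0.7576])}
top {'fovy': 46.89066239724411, 'cx': 321.5379736325518, 'cy': 241.11436807972964, 'eye': array([0.2969, 0.0726, 1.3731]), 'rotation': array([ 0.0318, -0.0319, -0.7028,  0.71  ])}
wrist {'fovy': 70.11780869242396, 'cx': 317.7298372095078, 'cy': 243.3668844532172, 'eye': array([ 0.271 , -0.4282,  0.3732]), 'rotation': array([-0.1383,  0.0918, -0.5454,  0.8216])}
```

View pics/top0.png

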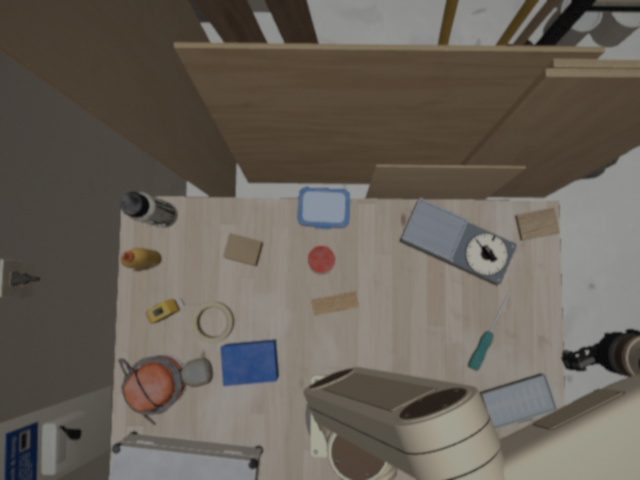

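View pics/scene0.png

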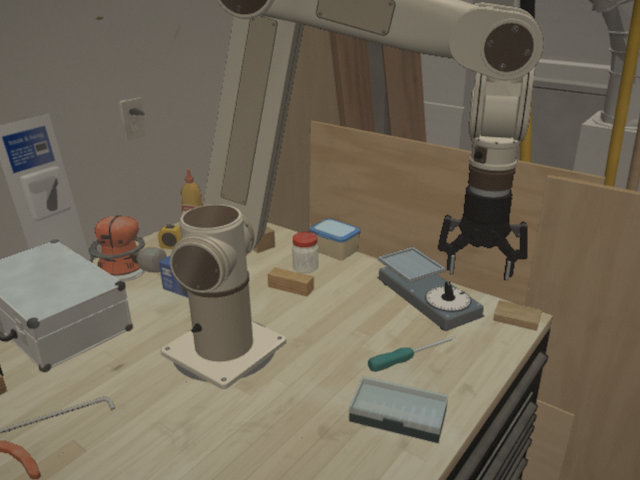

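View pics/wrist0.png

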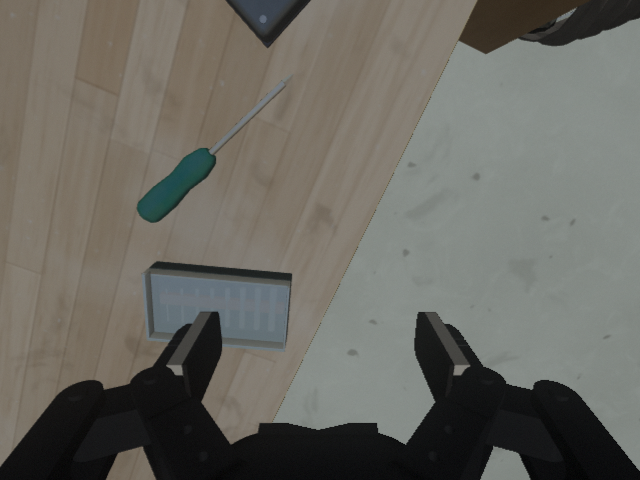

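The top view shows the scale at about (458,240), the knob at (487,253), a brown box top at (243,250), the jar at (321,259), the tub at (324,207) and the can at (150,208). I'll enlarge these.

```bash
cat > h.py <<'E'
import cv2,numpy as np
from scipy.spatial.transform import Rotation as R
from workcell import bot, imaging, order
np.set_printoptions(precision=4,suppress=True)
def foc(m): return 240/np.tan(np.radians(m['fovy'])/2)
def bp(m,u,v,z):
    f=foc(m); d=R.from_quat(m['rotation']).apply([(u-m['cx'])/f,-(v-m['cy'])/f,-1])
    e=np.array(m['eye']); return e+d*(z-e[2])/d[2]
def pr(m,p):
    f=foc(m); c=R.from_quat(m['rotation']).inv().apply(np.atleast_2d(p)-m['eye'])
    return np.c_[m['cx']+f*c[:,0]/-c[:,2], m['cy']-f*c[:,1]/-c[:,2]]
def crop(img,x0,y0,w,h,s,name):
    c=cv2.resize(img[y0:y0+h,x0:x0+w],None,fx=s,fy=s,interpolation=cv2.INTER_CUBIC)
    cv2.imwrite('pics/'+name,c)
E
python3 - <<'E'
from h import *
t=cv2.imread('pics/top0.png')
crop(t,390,190,140,100,5.5,'c1.png')
crop(t,200,180,160,110,5,'c2.png')
m=imaging.camera_model('top');print(R.from_quat(m['rotation']).as_matrix())
E
```

```text
[[ 0.0101  0.9959 -0.09  ]
 [-0.9999  0.0101 -0.0004]
 [ 0.0006  0.09    0.9959]]
```

View pics/c1.png

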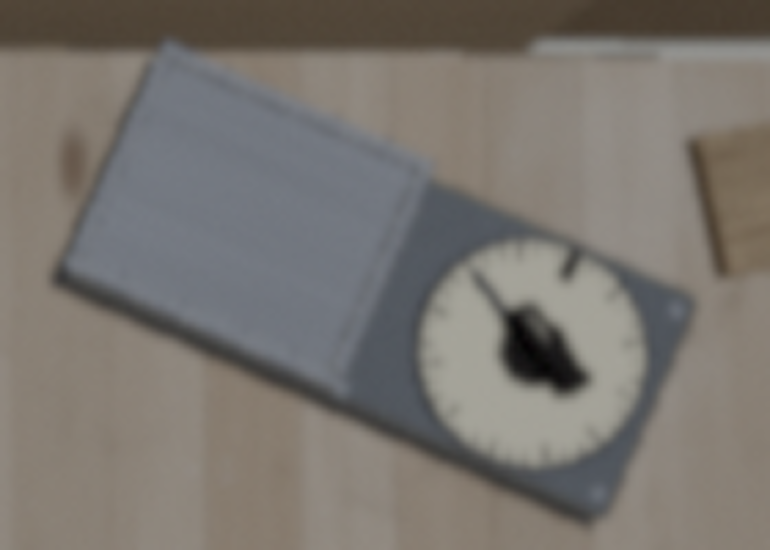

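View pics/c2.png

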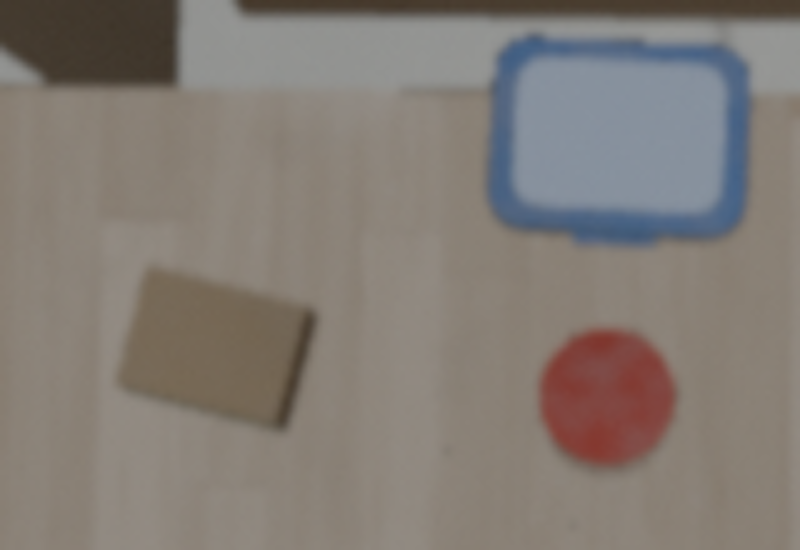

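```bash
python3 - <<'E'
from h import *
m=imaging.camera_model('top')
def c1(x,y,z): return bp(m,390+(x+.5)/5.5-.5,190+(y+.5)/5.5-.5,z)
def c2(x,y,z): return bp(m,200+(x+.5)/5-.5,180+(y+.5)/5-.5,z)
# pan rim outer corners z=.07
P=[c1(*p,.07)[:2] for p in [(165,40),(432,165),(343,395),(68,268)]]
print('pan',np.array(P),np.mean(P,0)); 
for i in range(4): d=P[(i+1)%4]-P[i];print(np.linalg.norm(d),np.degrees(np.arctan2(d[1],d[0])))
D=c1(533,352,.044)[:2];Z=c1(574,262,.044)[:2];T=c1(474,273,.046)[:2]
print('dial',D,Z,T)
for q in (Z,T): print(np.degrees(np.arctan2(*(q-D)[::-1])),np.linalg.norm(q-D))
d=np.mean(P,0)-D;print('dial->pan',np.linalg.norm(d),np.degrees(np.arctan2(d[1],d[0])))
B=[c2(*p,.052)[:2] for p in [(150,268),(303,308),(275,427),(120,383)]]
print('box',np.array(B),np.mean(B,0))
for i in range(4): d=B[(i+1)%4]-B[i];print(np.linalg.norm(d),np.degrees(np.arctan2(d[1],d[0])))
print('jar',c2(608,397,.092),'tub',c2(620,137,.07), c2(490,137,.07),c2(750,137,.07))
print('can',bp(m,133,203,.237))
for n,p in dict(glue=(138,258),tape=(215,320),tmeas=(163,310),blue=(248,362)).items(): print(n,bp(m,*p,.03))
E
```

```text
pan [[ 0.5228 -0.1594]
 [ 0.4695 -0.2742]
 [ 0.3697 -0.2347]
 [ 0.4232 -0.1171]] [ 0.4463 -0.1963]
0.12667754750785307 -114.9187918587374
0.10725446587220511 158.38858908897862
0.12925927870413856 65.56397096683085
0.10822516882822558 -23.00691318444641
dial [ 0.3909 -0.3242] [ 0.4306 -0.3429] [ 0.4252 -0.2984]
-25.1320340787237 0.043922010133505544
37.03641317282226 0.04293747842432415
dial->pan 0.1393844798836014 66.56486043957214
box [[0.4331 0.2939]
 [0.4146 0.2201]
 [0.3574 0.2323]
 [0.3777 0.3069]] [0.3957 0.2633]
0.07610302945109967 -104.08945814386372
0.058471240558770926 167.93534818504406
0.07725963793825925 74.77671581076268
0.05691344969855637 -13.158771973090712
jar [0.371  0.0735 0.092 ] tub [0.4961 0.069  0.07  ] [0.4955 0.1308 0.07  ] [0.4968 0.0072 0.07  ]
can [0.4749 0.4648 0.237 ]
glue [0.3725 0.5186 0.03  ]
tape [0.2251 0.3275 0.03  ]
tmeas [0.2477 0.4534 0.03  ]
blue [0.1264 0.2459 0.03  ]
```

```bash
cat >> h.py <<'E'
def th():
    o=bot.get_obs(); x=R.from_quat(o['tool_rot']).apply([1,0,0]); return np.degrees(np.arctan2(x[1],x[0]))
def plan(x,y,z,t):
    o=bot.get_obs(); r=R.from_quat(o['tool_rot'])
    s=r.inv().apply(np.array([x,y,z])-o['eef_pos'])/0.1
    d=(-(t-th())+180)%360-180
    print('clock',o['clock'],'pos',o['eef_pos'],'th',th(),'w',o['grip_width'],'F',o['ft_force'])
    print('shift',s,'roll',d/90)
E
python3 -c "
from h import *
plan(.335,-.367,.2,-52.5)"
```

```text
clock 0.15 pos [ 0.1935 -0.4606  0.2493] th -67.20917154170536 w 0.08550058225462413 F [-0.9815 -0.0887  0.4606]
shift [-0.3136 -1.6667  0.4937] roll -0.16343523935228177
```

{"method": "carry_out", "body": {"moves": [[-0.15,-0.5,0.25,-0.08,1],[-0.3,-1,0.5,-0.16,1],[-0.3,-1,0.5,-0.16,1]]}}

```text
clock: 0.45
eef_pos: [0.2752, -0.3911, 0.1975]
tool_rot: [0.897, -0.443, -0.002, -0.002]
ft_force: [-0.4, -0.6, 0.5]
grip_width: 0.0855
```

```bash
python3 -c "
from h import *
plan(.335,-.367,.2,-52.5)"
```

```text
clock 0.45 pos [ 0.2752 -0.3911  0.1975] th -52.55968246252621 w 0.08553458824086549 F [-0.421  -0.6431  0.5264]
shift [ 0.1717 -0.6215 -0.0247] roll -0.0006631384725134618
```

{"method": "carry_out", "body": {"moves": [[0.1,-0.3,0,0,1],[0.17,-0.62,0,0,1],[0.17,-0.62,0,0,1],[0.17,-0.62,0,0,1],[0.17,-0.62,0,0,1]]}}

```text
clock: 0.95
eef_pos: [0.3333, -0.3709, 0.2]
tool_rot: [0.895, -0.445, -0.0, 0.0]
ft_force: [-0.5, 0.4, -0.1]
grip_width: 0.0854
```

```bash
python3 - <<'E'
from h import *
import pickle
m=imaging.camera_model('wrist');i=imaging.camera('wrist')[:,:,::-1]
pickle.dump(m,open('w1.pkl','wb'));cv2.imwrite('pics/w1.png',i)
plan(.391,-.324,.2,-52.5)
E
```

```text
clock 1.0 pos [ 0.3331 -0.3711  0.2   ] th -52.90059035442666 w 0.08508516300360616 F [-0.1132 -1.0077 -0.5692]
shift [-0.0261 -0.7458 -0.    ] roll -0.004451003938074096
```

View pics/w1.png

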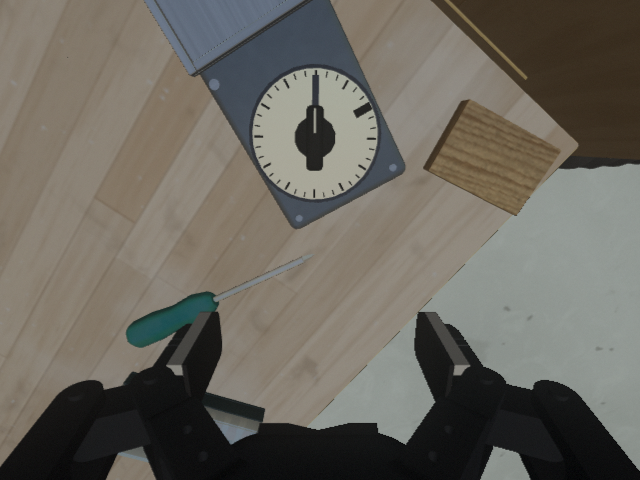

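The wrist view shows the knob bar upright at about (315,138), the pointer tip at (316,75) and the zero mark at (362,110).

```bash
python3 - <<'E'
from h import *
i=cv2.imread('pics/w1.png')
crop(i,240,55,150,150,4,'w1c.png')
crop(i,140,0,280,240,2.5,'w1d.png')
E
```

```text
(no output)
```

View pics/w1c.png

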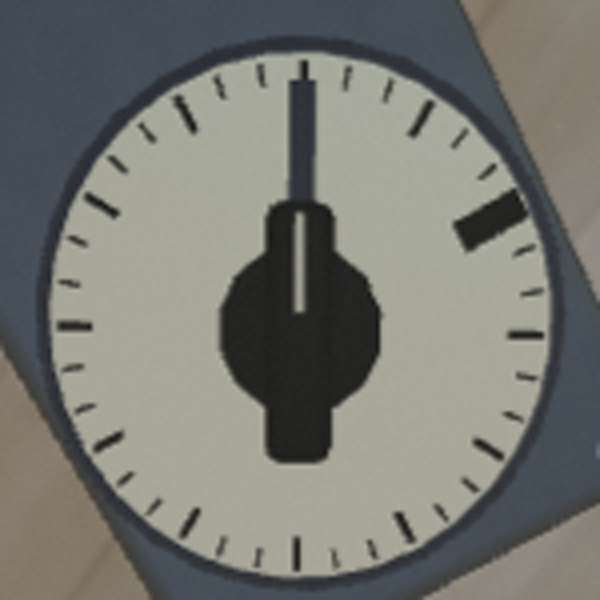

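View pics/w1d.png

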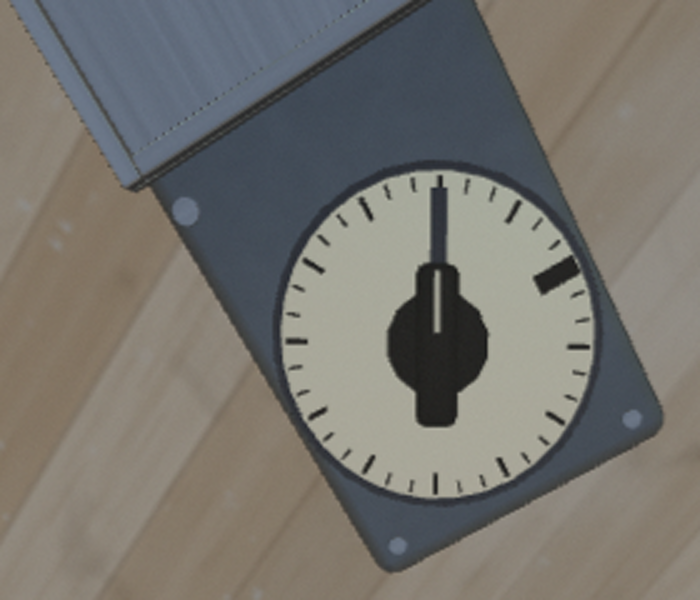

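```bash
python3 - <<'E'
from h import *
import pickle
m=pickle.load(open('w1.pkl','rb'))
def c(x,y,z): return bp(m,240+(x+.5)/4-.5,55+(y+.5)/4-.5,z)[:2]
D=np.mean([c(*p,.044) for p in [(304,70),(297,553),(75,326),(525,334)]],0)
print('dial c (tick cross)',D)
k1,k2=c(300,202,.076),c(298,462,.076); print('knob top mid',(k1+k2)/2,np.linalg.norm(k1-k2))
print('bar dir',np.degrees(np.arctan2(*(k1-k2)[::-1])))
Z=c(491,220,.044);T=c(302,82,.047)
for n,q in (('zero',Z),('ptr',T),('p60',c(304,70,.044)),('p240',c(297,553,.044))): 
  d=q-D;print(n,np.degrees(np.arctan2(d[1],d[0])),np.linalg.norm(d))
K=(k1+k2)/2
plan(K[0],K[1],.115,np.degrees(np.arctan2(*(k1-k2)[::-1]))-90)
E
```

```text
dial c (tick cross) [ 0.3919 -0.324 ]
knob top mid [ 0.3916 -0.3242] 0.043102595067707285
bar dir 36.536555640086895
zero -24.584433610398253 0.04135579094509427
ptr 36.5675881403785 0.042989209615903995
p60 36.14832420222113 0.04536575416079165
p240 -143.85718941901087 0.04439790962883648
clock 1.0 pos [ 0.3331 -0.3711  0.2   ] th -52.90059035442666 w 0.08508516300360616 F [-0.1132 -1.0077 -0.5692]
shift [-0.0206 -0.7496  0.85  ] roll 0.006253933394293654
```

{"method": "carry_out", "body": {"moves": [[-0.01,-0.4,0.2,0.006,1],[-0.02,-0.75,0.5,0.006,1],[-0.02,-0.75,0.85,0.006,1],[-0.02,-0.75,0.85,0.006,1],[-0.02,-0.75,0.85,0.006,0.2],[-0.02,-0.75,0.85,0.006,0]]}}

```text
clock: 1.6
eef_pos: [0.3927, -0.3253, 0.1168]
tool_rot: [0.893, -0.45, 0.001, 0.0]
ft_force: [0.7, -0.6, -0.2]
grip_width: 0.0589
```

```bash
python3 - <<'E'
from h import *
cv2.imwrite('pics/w2.png',imaging.camera('wrist')[:,:,::-1])
plan(.3917,-.3241,.069,-53.6)
E
```

```text
clock 1.65 pos [ 0.393  -0.3254  0.1171] th -53.45159069831543 w 0.05156355033540066 F [-0.1488  1.3172  0.6993]
shift [-0.0196  0.0029  0.481 ] roll 0.0016489922409397826
```

View pics/w2.png

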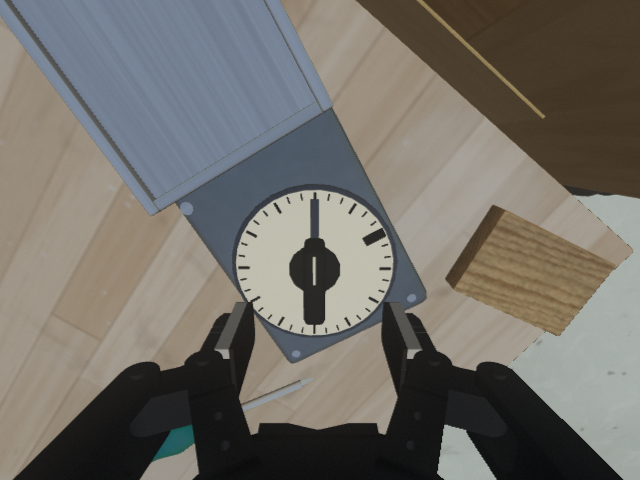

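The knob sits between the pads. I'll descend and close.

{"method": "carry_out", "body": {"moves": [[-0.02,0,0.12,0,0],[-0.02,0,0.24,0,0],[-0.02,0,0.36,0,0],[-0.02,0,0.48,0,0],[-0.02,0,0.48,0,0],[-0.02,0,0.48,0,-0.5],[-0.02,0,0.48,0,-0.8],[-0.02,0,0.48,0,-1],[-0.02,0,0.48,0,-1],[-0.02,0,0.48,0,-1],[-0.02,0,0.48,0,-1],[-0.02,0,0.48,0,-1],[-0.02,0,0.48,0,-1]]}}

```text
clock: 2.95
eef_pos: [0.3922, -0.323, 0.0676]
tool_rot: [0.894, -0.449, 0.001, 0.0]
ft_force: [3.1, -4.4, -1.0]
grip_width: 0.0108
```

```bash
python3 - <<'E'
from h import *
cv2.imwrite('pics/w3.png',imaging.camera('wrist')[:,:,::-1])
plan(.3917,-.3241,.069,-53.6-61)
print(bot.get_obs()['joint_pos'],bot.get_obs()['ft_torque'])
E
```

```text
clock 3.0 pos [ 0.3922 -0.323   0.0676] th -53.35564598407576 w 0.010999057289110747 F [ 2.876  -4.9671 -0.3422]
shift [ 0.0059  0.0101 -0.0142] roll 0.6804928223991583
[-0.6888  0.411  -0.2666  0.8905 -0.0004  1.8132] [-0.7929 -0.5766 -0.0216]
```

View pics/w3.png

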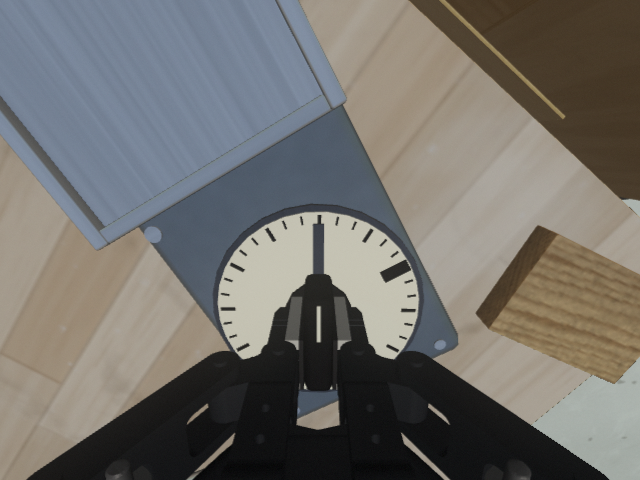

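The bar is gripped at 11 mm opening. I'll turn it about 60.5° clockwise.

{"method": "carry_out", "body": {"moves": [[0,0,0,0.06,-1],[0,0,0,0.12,-1],[0,0,0,0.18,-1],[0,0,0,0.24,-1],[0,0,0,0.3,-1],[0,0,0,0.36,-1],[0,0,0,0.42,-1],[0,0,0,0.48,-1],[0,0,0,0.54,-1],[0,0,0,0.6,-1],[0,0,0,0.65,-1],[0,0,0,0.672,-1],[0,0,0,0.672,-1],[0,0,0,0.672,-1]]}}

```text
clock: 4.4
eef_pos: [0.3923, -0.3235, 0.0676]
tool_rot: [-0.546, 0.838, -0.002, 0.0]
ft_force: [2.9, -6.0, -2.8]
grip_width: 0.011
```

```bash
python3 - <<'E'
from h import *
i=imaging.camera('wrist')[:,:,::-1]
cv2.imwrite('pics/w4.png',i)
plan(.3917,-.3241,.069,-53.6-61)
E
```

```text
clock 4.45 pos [ 0.3923 -0.3235  0.0676] th -113.8532245227371 w 0.010574442258033397 F [ 2.5108 -5.7501 -1.4944]
shift [ 0.0078  0.0033 -0.0141] roll 0.008297505302921119
```

View pics/w4.png

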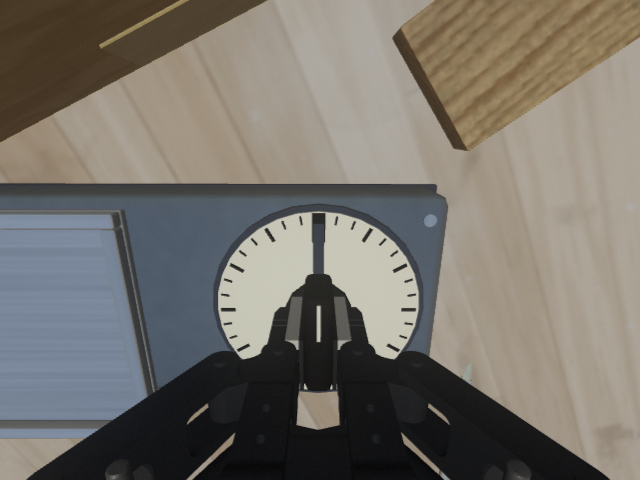

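The pointer stands on the zero mark at (319,215). Next I'll release, rise and check.

{"method": "carry_out", "body": {"moves": [[0,0,0,0,-0.5],[0,0,0,0,0],[0,0,0,0,0],[0,0,0,0,0],[0,0,-0.2,0,0],[0,0,-0.5,0,0],[0,0,-1,0,0.5],[0,0,-1,0,1],[0,0,-1,0,1]]}}

```text
clock: 5.35
eef_pos: [0.392, -0.3226, 0.1685]
tool_rot: [-0.546, 0.838, -0.002, 0.001]
ft_force: [-1.0, -0.1, 0.1]
grip_width: 0.0835
```

```bash
python3 - <<'E'
from h import *
import pickle
m=imaging.camera_model('wrist');i=imaging.camera('wrist')[:,:,::-1]
pickle.dump(m,open('w5.pkl','wb'));cv2.imwrite('pics/w5.png',i)
crop(i,240,170,160,160,4,'w5c.png')
plan(.396,.263,.25,-13.5)
E
```

```text
clock 5.4 pos [ 0.3911 -0.3219  0.167 ] th -113.82361048273712 w 0.08529706561502633 F [ 0.3528 -0.0991 -0.1077]
shift [-5.37    2.3175 -0.8299] roll -1.1147067831415236
```

View pics/w5.png

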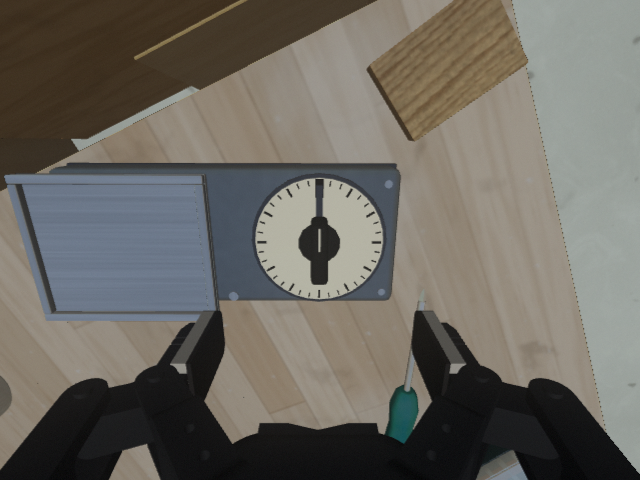

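View pics/w5c.png

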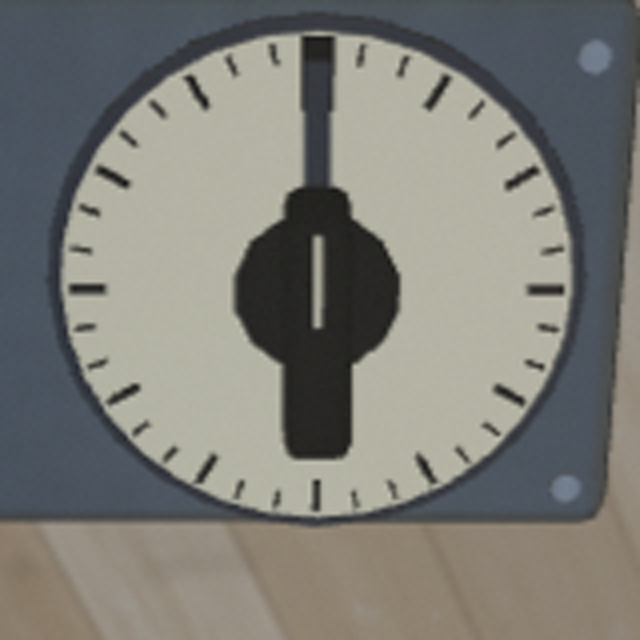

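The pointer is centred on the zero mark at (319,182). The whole pan is also visible, so I'll measure it.

```bash
python3 - <<'E'
from h import *
i=cv2.imread('pics/w5.png')
crop(i,0,155,240,180,3.3,'w5d.png')
E
```

```text
(no output)
```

View pics/w5d.png

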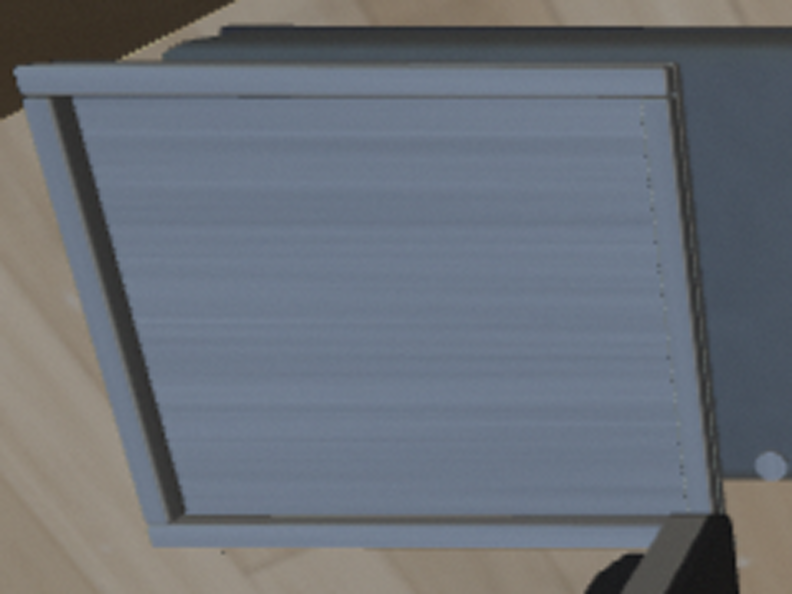

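```bash
python3 - <<'E'
from h import *
import pickle
m=pickle.load(open('w5.pkl','rb'))
def c(x,y,z): return bp(m,(x+.5)/3.3-.5,155+(y+.5)/3.3-.5,z)[:2]
P=[c(*p,.07) for p in [(16,66),(668,64),(715,547),(152,547)]]
print(np.array(P),np.mean(P,0))
for i in range(4): d=P[(i+1)%4]-P[i];print(np.linalg.norm(d),np.degrees(np.arctan2(d[1],d[0])))
def k(x,y,z): return bp(m,240+(x+.5)/4-.5,170+(y+.5)/4-.5,z)[:2]
D=np.mean([k(*p,.044) for p in [(318,42),(317,498),(85,289),(548,290)]],0);print('dial',D)
d=k(318,42,.044)-k(317,498,.044);print('zero dir',np.degrees(np.arctan2(d[1],d[0])))
for a in (-24,-24.5): print(D+.14*np.array([np.cos(np.radians(a+90)),np.sin(np.radians(a+90))]))
a,b=k(318,188,.076),k(318,458,.076);d=a-b;print('bar',np.degrees(np.arctan2(d[1],d[0])))
E
```

```text
[[ 0.5227 -0.1611]
 [ 0.4719 -0.2774]
 [ 0.3737 -0.2329]
 [ 0.425  -0.1169]] [ 0.4483 -0.1971]
0.12697616182566948 -113.60645907423388
0.1077826510599457 155.62102628839298
0.12687026033017243 66.15967728577235
0.10726345894348327 -24.325575514529188
dial [ 0.3918 -0.3245]
zero dir -23.81507255134967
[ 0.4488 -0.1966]
[ 0.4499 -0.1971]
bar -23.68865146982612
```

{"method": "carry_out", "body": {"moves": [[-0.1,0,-0.4,-0.09,1],[-0.4,0.17,-0.8,-0.18,1],[-0.7,0.3,-0.8,-0.27,1],[-1,0.43,-0.8,-0.36,1],[-1,0.43,-0.8,-0.45,1],[-1,0.43,-0.8,-0.5,1]]}}

```text
clock: 6.0
eef_pos: [0.3914, -0.2116, 0.2454]
tool_rot: [0.827, -0.563, -0.002, 0.0]
ft_force: [-0.9, -0.5, -0.5]
grip_width: 0.0855
```

```bash
python3 -c "
from h import *
plan(.38,.195,.24,-13.5)"
```

```text
clock 6.0 pos [ 0.3914 -0.2116  0.2454] th -68.46190527137203 w 0.08553876804399078 F [-0.8823 -0.455  -0.454 ]
shift [-3.8237 -1.387   0.0614] roll -0.6106878363485782
```

{"method": "carry_out", "body": {"moves": [[-0.5,-0.18,0,-0.09,1],[-1,-0.36,0,-0.18,1],[-1,-0.36,0,-0.27,1]]}}

```text
clock: 6.3
eef_pos: [0.3878, -0.1029, 0.2451]
tool_rot: [0.928, -0.374, -0.003, -0.0]
ft_force: [-0.1, -0.9, -0.7]
grip_width: 0.0853
```

```bash
python3 -c "
from h import *
plan(.38,.195,.24,-13.5)"
```

```text
clock 6.3 pos [ 0.3878 -0.1029  0.2451] th -43.88966434321929 w 0.08533117360262787 F [-0.1493 -0.8888 -0.6589]
shift [-2.1212 -2.0923  0.0601] roll -0.33766293714688106
```

{"method": "carry_out", "body": {"moves": [[-0.35,-0.35,0,0,1],[-0.7,-0.7,0,0,1],[-1,-1,0,0,1],[-1,-1,0,0,1]]}}

```text
clock: 6.7
eef_pos: [0.3872, 0.0385, 0.2453]
tool_rot: [0.927, -0.375, -0.002, 0.0]
ft_force: [-0.3, 0.2, -0.0]
grip_width: 0.0854
```

{"method": "carry_out", "body": {"moves": [[-0.35,-0.35,0,-0.09,1],[-0.7,-0.7,0,-0.18,1],[-1,-1,0,-0.27,1],[-1,-1,0.06,-0.34,1],[-1,-1,0.06,-0.34,1],[-1,-1,0.06,-0.34,1]]}}

```text
clock: 7.3
eef_pos: [0.3869, 0.1748, 0.2399]
tool_rot: [0.992, -0.123, -0.001, 0.001]
ft_force: [0.8, -0.1, 0.4]
grip_width: 0.0854
```

```bash
python3 - <<'E'
from h import *
import pickle
m=imaging.camera_model('wrist');i=imaging.camera('wrist')[:,:,::-1]
pickle.dump(m,open('w6.pkl','wb'));cv2.imwrite('pics/w6.png',i)
plan(.396,.263,.1,-13.5)
E
```

```text
clock 7.35 pos [0.3872 0.1747 0.2403] th -14.13396671075812 w 0.0854027123761373 F [0.025  0.1161 0.8041]
shift [-0.1281 -0.8804  1.4017] roll -0.007044074563979229
```

View pics/w6.png

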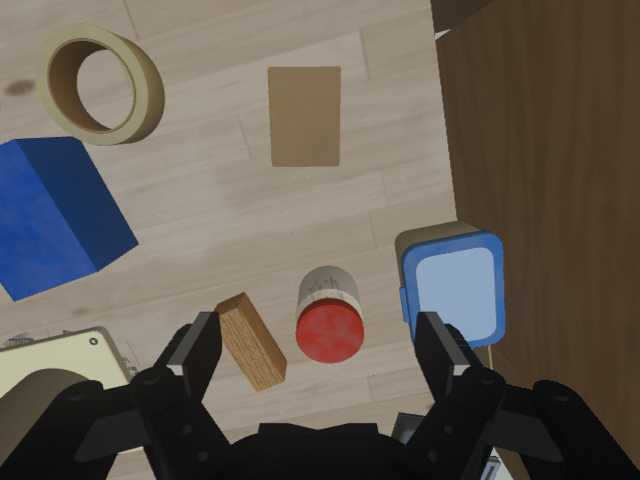

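```bash
python3 - <<'E'
from h import *
i=cv2.imread('pics/w6.png')
crop(i,250,50,110,130,4.5,'w6c.png')
E
```

```text
(no output)
```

View pics/w6c.png

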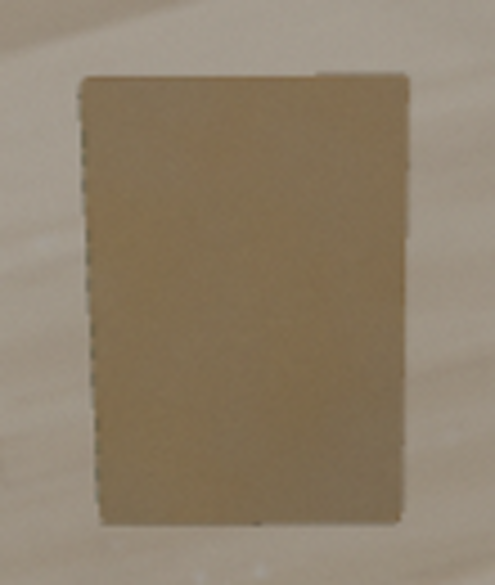

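```bash
python3 - <<'E'
from h import *
import pickle
m=pickle.load(open('w6.pkl','rb'));print(m['eye'])
def c(x,y,z): return bp(m,250+(x+.5)/4.5-.5,50+(y+.5)/4.5-.5,z)[:2]
B=[c(*p,.052) for p in [(81,76),(410,73),(402,523),(99,524)]]
print(np.array(B),np.mean(B,0))
for i in range(4): d=B[(i+1)%4]-B[i];print(np.linalg.norm(d),np.degrees(np.arctan2(d[1],d[0])))
E=np.mean(B,0)
plan(E[0],E[1],.1,-13.5)
E
```

```text
[0.4073 0.2566 0.3637]
[[0.3778 0.3093]
 [0.4359 0.2953]
 [0.4166 0.2174]
 [0.3581 0.2319]] [0.3971 0.2635]
0.05976689930179873 -13.595629393433478
0.08020096170853719 -103.9155893054909
0.06025422504160246 166.14009008326428
0.07992724945541561 75.73442183773541
clock 7.35 pos [0.3872 0.1747 0.2403] th -14.13396671075812 w 0.0854027123761373 F [0.025  0.1161 0.8041]
shift [-0.1182 -0.8878  1.4017] roll -0.007044074563979229
```

{"method": "carry_out", "body": {"moves": [[-0.06,-0.45,0,0,1],[-0.12,-0.89,0.3,0,1],[-0.12,-0.89,0.7,0,1],[-0.12,-0.89,1,0,1],[-0.12,-0.89,1,0,1],[-0.12,-0.89,1,0,1],[-0.12,-0.89,1,0,1]]}}

```text
clock: 8.05
eef_pos: [0.3988, 0.2652, 0.1431]
tool_rot: [0.992, -0.122, 0.001, -0.001]
ft_force: [-0.5, -0.0, 1.0]
grip_width: 0.0855
```

```bash
python3 - <<'E'
from h import *
plan(.3971,.2635,.03,-13.9)
cv2.imwrite('pics/w7.png',imaging.camera('wrist')[:,:,::-1])
E
```

```text
clock 8.05 pos [0.3988 0.2652 0.1431] th -14.044705673622266 w 0.08552746837200953 F [-0.4602 -0.0467  0.9643]
shift [-0.0153  0.0233  1.1304] roll -0.0016078408180252128
```

View pics/w7.png

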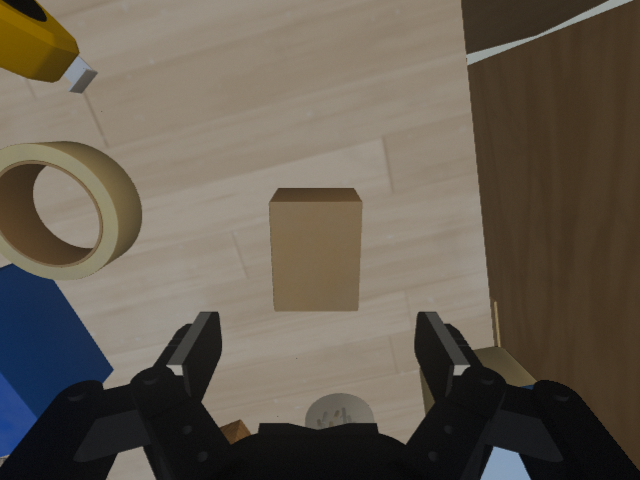

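{"method": "carry_out", "body": {"moves": [[-0.015,0.02,0.3,0,1],[-0.015,0.02,0.5,0,1],[-0.015,0.02,0.7,0,1],[-0.015,0.02,0.85,0,1],[-0.015,0.02,1,0,1],[-0.015,0.02,1,0,1],[-0.015,0.02,1,0,1]]}}

```text
clock: 8.8
eef_pos: [0.3963, 0.2639, 0.0423]
tool_rot: [0.993, -0.122, 0.001, -0.001]
ft_force: [-0.2, -0.5, -0.5]
grip_width: 0.0856
```

```bash
python3 - <<'E'
from h import *
plan(.3971,.2635,.03,-13.9)
E
```

```text
clock 8.8 pos [0.3963 0.2639 0.0423] th -13.962440720597503 w 0.08563190272128542 F [-0.209  -0.4804 -0.5412]
shift [0.0089 0.0021 0.1231] roll -0.000693785784416592
```

{"method": "carry_out", "body": {"moves": [[0.01,0,0.06,0,1],[0.01,0,0.12,0,1],[0.01,0,0.12,0,1],[0.01,0,0.12,0,0.5],[0.01,0,0.12,0,0],[0.01,0,0.12,0,-0.5],[0.01,0,0.12,0,-1],[0.01,0,0.12,0,-1],[0.01,0,0.12,0,-1],[0.01,0,0.12,0,-1],[0.01,0,0.12,0,-1],[0.01,0,0.12,0,-1]]}}

```text
clock: 10.0
eef_pos: [0.3968, 0.2634, 0.0294]
tool_rot: [0.993, -0.121, 0.001, -0.0]
ft_force: [2.2, -1.9, 5.8]
grip_width: 0.06
```

```bash
python3 - <<'E'
from h import *
plan(.3971,.2635,.2,-13.9)
E
```

```text
clock 10.0 pos [0.3968 0.2634 0.0294] th -13.93611564868671 w 0.05996351546671363 F [ 2.233  -1.9105  5.7577]
shift [ 0.0042 -0.0027 -1.7056] roll -0.00040128498540797057
```

The box is gripped at 60 mm opening. Lifting.

{"method": "carry_out", "body": {"moves": [[0,0,-0.08,0,-1],[0,0,-0.2,0,-1],[0,0,-0.4,0,-1],[0,0,-0.6,0,-1],[0,0,-0.8,0,-1],[0,0,-1,0,-1],[0,0,-1,0,-1]]}}

```text
clock: 10.7
eef_pos: [0.3968, 0.2641, 0.1307]
tool_rot: [0.993, -0.121, 0.001, -0.001]
ft_force: [1.2, 1.3, -5.5]
grip_width: 0.0593
```

{"method": "carry_out", "body": {"moves": [[0,0,-0.2,0,-1],[0,0,-0.4,0,-1],[0,0,-0.6,0,-1],[0,0,-0.8,0,-1],[0,0,-1,0,-1],[0,0,-1,0,-1],[0,0,-1,0,-1]]}}

```text
clock: 11.4
eef_pos: [0.3955, 0.263, 0.2273]
tool_rot: [0.993, -0.121, -0.001, 0.001]
ft_force: [-0.2, 0.8, -4.5]
grip_width: 0.0593
```

```bash
python3 - <<'E'
from h import *
plan(.4485,-.1968,.23,-24)
i=imaging.camera('wrist')[:,:,::-1]
cv2.imwrite('pics/w8.png',i)
s=imaging.camera('scene')[:,:,::-1]
cv2.imwrite('pics/s8.png',s)
E
```

```text
clock 11.4 pos [0.3955 0.263  0.2273] th -13.91758204018117 w 0.05931721818894052 F [-0.23    0.7657 -4.468 ]
shift [ 1.6201  4.3357 -0.0229] roll 0.11202686622020919
```

View pics/w8.png

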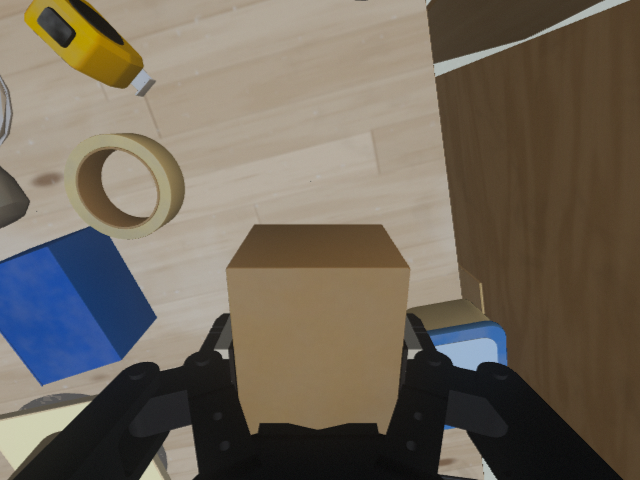

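View pics/s8.png

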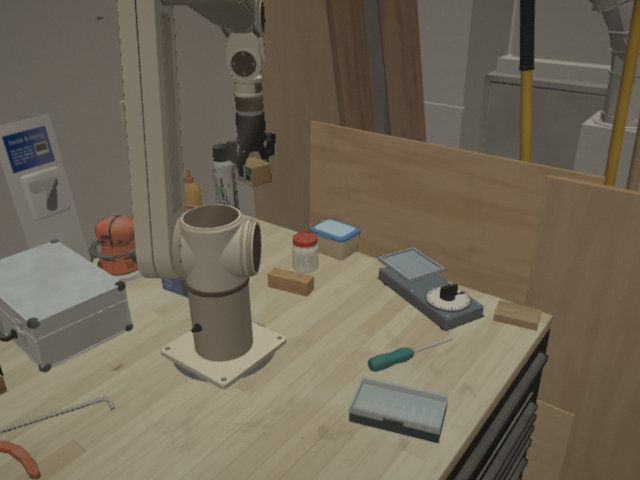

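The box is held level and all bystanders are in place. Carrying it to the pan.

{"method": "carry_out", "body": {"moves": [[0.04,0.1,0,0,-1],[0.11,0.3,0,0,-1],[0.2,0.55,0,0,-1],[0.3,0.8,0,0,-1],[0.37,1,0,0,-1]]}}

```text
clock: 12.0
eef_pos: [0.4075, 0.1552, 0.228]
tool_rot: [0.993, -0.122, -0.001, 0.001]
ft_force: [0.1, 0.9, -6.4]
grip_width: 0.0595
```

{"method": "carry_out", "body": {"moves": [[0.09,0.25,0,0,-1],[0.18,0.5,0,0,-1],[0.28,0.75,0,0,-1],[0.37,1,0,0,-1]]}}

```text
clock: 12.4
eef_pos: [0.4192, 0.0495, 0.2282]
tool_rot: [0.993, -0.121, -0.001, 0.0]
ft_force: [0.7, -0.8, -5.0]
grip_width: 0.0596
```

{"method": "carry_out", "body": {"moves": [[0.09,0.25,0,0,-1],[0.18,0.5,0,0,-1],[0.28,0.75,0,0,-1],[0.37,1,0,0,-1]]}}

```text
clock: 12.8
eef_pos: [0.4309, -0.0563, 0.2282]
tool_rot: [0.993, -0.121, -0.001, 0.0]
ft_force: [0.0, -0.4, -5.9]
grip_width: 0.0597
```

{"method": "carry_out", "body": {"moves": [[0.09,0.25,0,0.02,-1],[0.18,0.5,0,0.05,-1],[0.28,0.75,0,0.08,-1],[0.35,0.95,0,0.11,-1],[0.37,1,0,0.112,-1],[0.37,1,0,0.112,-1]]}}

```text
clock: 13.4
eef_pos: [0.4428, -0.1614, 0.2282]
tool_rot: [0.978, -0.209, -0.001, -0.0]
ft_force: [0.2, 0.2, -4.9]
grip_width: 0.0594
```

```bash
python3 - <<'E'
from h import *
plan(.4485,-.1968,.2,-24)
i=imaging.camera('wrist')[:,:,::-1]
cv2.imwrite('pics/w9.png',i)
E
```

```text
clock 13.4 pos [ 0.4428 -0.1614  0.2282] th -24.095924198338338 w 0.05936452634172919 F [ 0.1725  0.2446 -4.8569]
shift [0.197  0.3005 0.2812] roll -0.0010658244259815319
```

View pics/w9.png

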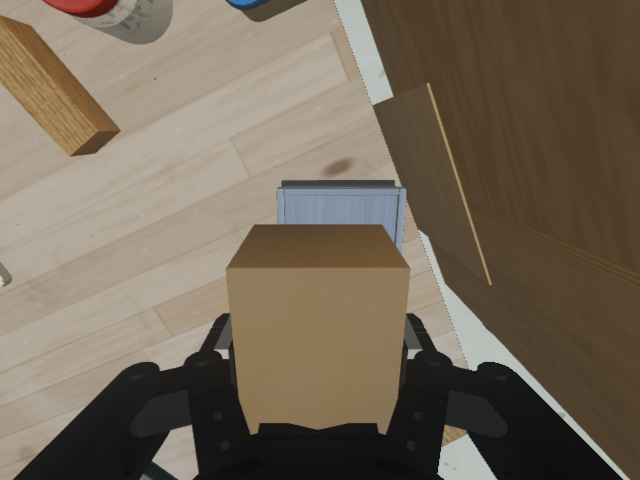

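```bash
python3 - <<'E'
from h import *
m=imaging.camera_model('wrist')
a,b=bp(m,277.5,188.5,.07),bp(m,405,188,.07); d=b-a
print(a,b,np.linalg.norm(d),np.degrees(np.arctan2(d[1],d[0])))
t=np.radians(-24); y=np.array([np.cos(t+np.pi/2),np.sin(t+np.pi/2)])
print('pan centre est',((a+b)/2)[:2]-.064*y)
# box top far edge corners at z = tcp-.0294+.052
z=bot.get_obs()['eef_pos'][2]-.0294+.052
a,b=bp(m,227.5,268.5,z),bp(m,410,268,z);d=b-a
print(np.linalg.norm(d),np.degrees(np.arctan2(d[1],d[0])))
c=((a+b)/2)[:2]-.04*y;print('box centre',c,bot.get_obs()['eef_pos'])
E
```

```text
[ 0.426  -0.1159  0.07  ] [ 0.5226 -0.1584  0.07  ] 0.10549871340843621 -23.743161419469416
pan centre est [ 0.4483 -0.1956]
0.0587897099065041 -23.78753262157695
box centre [ 0.4431 -0.1604] [ 0.4428 -0.1605  0.2283]
```

Pan and box estimates agree to about 1 mm. I'll position over the pan and lower part of the way.

{"method": "carry_out", "body": {"moves": [[0.07,0.1,0,0,-1],[0.14,0.2,0,0,-1],[0.2,0.3,0,0,-1],[0.2,0.3,0.2,0,-1],[0.2,0.3,0.4,0,-1],[0.2,0.3,0.6,0,-1],[0.2,0.3,0.7,0,-1],[0.2,0.3,0.8,0,-1],[0.2,0.3,0.8,0,-1],[0.2,0.3,0.8,0,-1]]}}

```text
clock: 14.45
eef_pos: [0.4501, -0.1964, 0.1495]
tool_rot: [0.978, -0.208, 0.0, 0.0]
ft_force: [0.3, 0.4, -4.4]
grip_width: 0.0595
```

```bash
python3 - <<'E'
from h import *
plan(.4485,-.1967,.115,-24)
E
```

```text
clock 14.45 pos [ 0.4501 -0.1964  0.1495] th -24.005502036967922 w 0.05953221237905988 F [ 0.2981  0.4416 -4.3899]
shift [-0.0136  0.0097  0.3446] roll -6.113374408806117e-05
```

{"method": "carry_out", "body": {"moves": [[-0.015,0.01,0.06,0,-1],[-0.015,0.01,0.12,0,-1],[-0.015,0.01,0.18,0,-1],[-0.015,0.01,0.24,0,-1],[-0.015,0.01,0.3,0,-1],[-0.015,0.01,0.34,0,-1],[-0.015,0.01,0.34,0,-1],[-0.015,0.01,0.34,0,-1],[-0.015,0.01,0.34,0,-1],[-0.015,0.01,0.34,0,-1],[-0.015,0.01,0.34,0,-1]]}}

```text
clock: 15.55
eef_pos: [0.4481, -0.1965, 0.1153]
tool_rot: [0.978, -0.208, 0.0, 0.0]
ft_force: [-1.1, -0.3, -3.7]
grip_width: 0.0594
```

```bash
python3 - <<'E'
from h import *
plan(.4485,-.1967,.115,-24)
i=imaging.camera('wrist')[:,:,::-1];cv2.imwrite('pics/wA.png',i)
s=imaging.camera('scene')[:,:,::-1];crop(s,270,190,270,170,2.9,'sA.png')
cv2.imwrite('pics/sAfull.png',s)
t=imaging.camera('top')[:,:,::-1];cv2.imwrite('pics/tA.png',t)
E
```

```text
clock 15.55 pos [ 0.4481 -0.1965  0.1153] th -24.00726952730443 w 0.059447467756505744 F [-1.0949 -0.2912 -3.658 ]
shift [0.0045 0.0002 0.0026] roll -8.077252560478125e-05
```

View pics/wA.png

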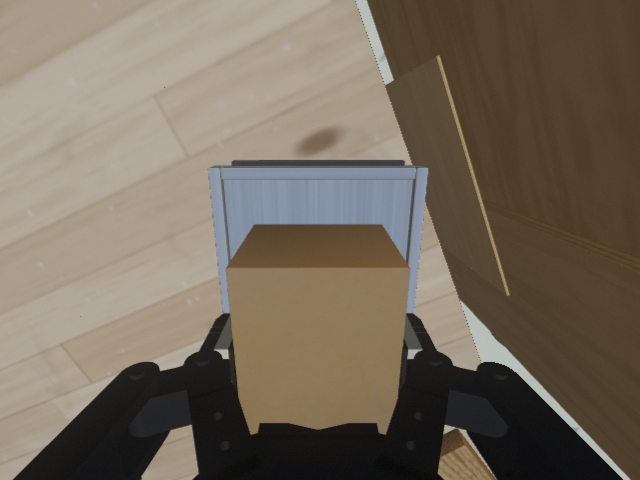

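View pics/sA.png

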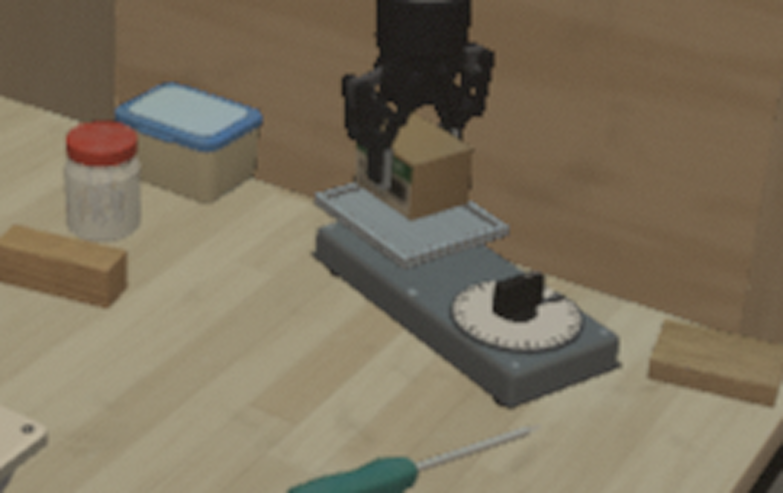

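View pics/tA.png

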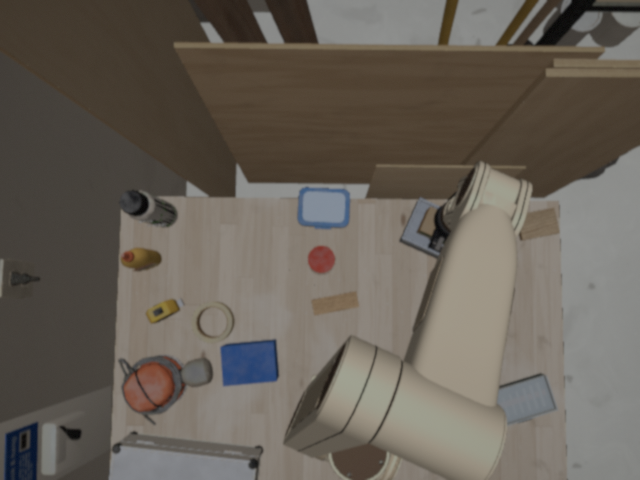

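The box sits centred over the pan in the wrist view: box at columns 228–409, pan at 208–428. The jar, tub and can haven't moved. Next is a projection check on the underside height, then hand in.

```bash
python3 - <<'E'
from h import *
m=imaging.camera_model('scene');o=bot.get_obs();p=o['eef_pos']
r=R.from_euler('z',-24,degrees=True)
s=cv2.imread('pics/sAfull.png')
S=4;img=cv2.resize(s[220:300,370:520],None,fx=5,fy=5,interpolation=cv2.INTER_CUBIC)
def d(P,col):
    for q in pr(m,P): cv2.circle(img,(int((q[0]-370+.5)*5),int((q[1]-220+.5)*5)),4,col,1)
b=np.array([[x,y,z] for x in(-.03,.03) for y in (-.04,.04) for z in (0,.052)])
d(r.apply(b)+[p[0],p[1],p[2]-.0294],(0,0,255))
q=np.array([[x,y,.07] for x in(-.054,.054) for y in (-.064,.064)])
d(r.apply(q)+[.4485,-.1967,0],(0,255,0))
cv2.imwrite('pics/chk.png',img);print(o['joint_vel'])
E
```

```text
[-0.0005 -0.0005 -0.0014 -0.      0.      0.0012]
```

View pics/chk.png

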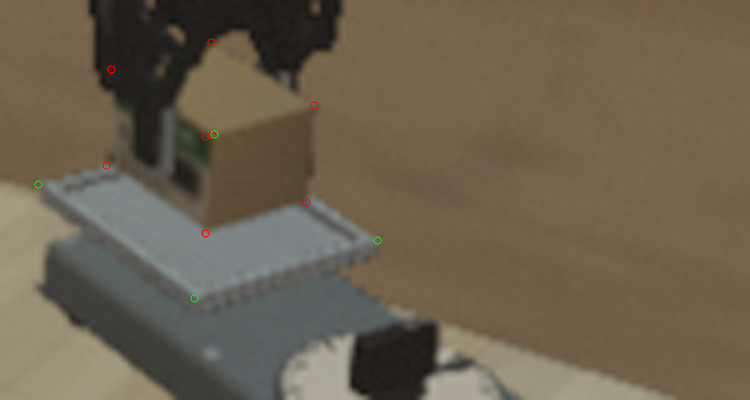

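```bash
python3 - <<'E'
from h import *
print(order.job_done()); o=bot.get_obs();print(o['clock'],o['eef_pos'],o['grip_width'],o['ft_force'])
E
```

```text
the job is handed in; nothing more can be done
None
the job is handed in; nothing more can be done
```

The job is handed in at about 15.6 s of the 54 s allowed. The scale is zeroed, and the arm is holding the screw box still over the middle of the pan. No verdict was reported.

**Tare knob:** I gripped the bar and turned it about 60.5° clockwise. After release, the wrist picture showed the pointer on the broad zero mark. The bar and zero mark directions agreed to about 0.1°.

**Screw box:** I gripped it across its 60 mm sides, lifted it until its underside was about 0.2 m up, and carried it over the jar and tub.

**Last checks:**

| Check | Result | Allowed |
|---|---|---|
| Tool position against my estimate of the pan centre | within about 1 mm | 12 mm |
| Jaw angle against the pan | about 0°; pan angle known to about 0.5° | 6.9° (0.12 rad) |
| Underside above pan floor, from the tool height | about 22 mm | 10–40 mm |
| Grip opening | 59 mm, box still held | – |
| Joint speeds | near zero | – |
| Jar, tub and can in the top and scene views | no visible movement | 30 mm |

**One small disagreement:** in the scene picture, the box's lower front corner appeared a few millimetres higher than the tool height predicts. That puts the underside somewhere between 22 and 26 mm, still well inside the limits. I also did not measure the pointer again at the end. Only the lower-resolution scene view was available by then, and nothing had touched the knob since I zeroed it.

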